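# Turn the divider of the pantry stock binder

## Task

Push the stiff grey divider of the open stock binder over its spine with the fingertips alone, and press it down until it lies flat on the pages of the other side. Turn it steadily, without flinging it; do not pinch it between the fingers, do not lift or drag the binder, and leave the can, the tin and the jar standing where they are.

Things in the scene. Friction and masses are not known exactly. Their poses are not given: they have to be found in the camera images.
- binder: Loose binder (about 1.2 kg) lying open: two black covers, 170 mm along the spine (its x axis) by 209 mm across (y), 4 mm thick, each with a 150 mm long block of pages, top 36 mm above the worktop, from 12 to 98 mm either side of the spine. Origin: middle of the underside, on the worktop, below the middle of the rod. z up. The divider starts on the -y side and must end on the +y side.
- spine_mid (a point): Middle of the steel rod (6 mm diameter, 160 mm long) along the binder's x axis, 40 mm above the worktop: the hinge of the divider. The divider is a grey rigid plate 5 mm thick, 150 mm along the spine, reaching from 12 to 115 mm from the rod axis, plus its tab.
- divider (a joint): Angle of the divider about the rod: 0 = flat on the -y pages, 1.57 = upright, 3.14 (stop) = flat on the +y pages. Starts between 0.02 and 0.3. The hinge is stiff (friction about 0.1 N m, some 1 N at the tab), so the divider stays at whatever angle it is left.
- tab_edge (a point): Middle of the outer edge of the divider's tab, at mid thickness, 137 mm from the rod axis. -y points from the rod to this edge, z out of the front face. The tab, 60 mm wide, in the middle of the divider's outer edge, sticks out 22 mm, past pages and cover. At angle 0 its underside is 37.5 mm above the bare worktop, so a fingertip fits under it.
- front_face: Upper half (2.5 mm) of the divider's thickness: the face that looks up at angle 0 and down on the pages at 3.14; its rim is set back 2 mm from that of the back face. Origin on the rod axis at mid length.
- back_face: Lower half (2.5 mm) of the divider's thickness: the face that looks down at angle 0 (the one to push) and up at 3.14. Touching front and back face at once, with over 1 N each, counts as pinching. Origin on the rod axis at mid length.
- soup_can: Bystander: upright can, 66 mm diameter, 102 mm tall, beside the end of the binder. Origin: centre of its underside.
- low_tin: Bystander: low tin, 84 mm diameter, 45 mm tall. Origin: centre of its underside.
- spice_jar: Bystander: jar with a screw cap, 48 mm diameter, 105 mm tall. Origin: centre of its underside.

How it is judged:
At the end, for the whole second after the job is handed in: The divider lies at rest flat on the other side (angle over 3.04 rad), the binder lies flat within 40 mm of where it was, and can, tin and jar stand upright within 30 mm of where they were (value of joint divider above 3.04 rad and velocity of joint divider between -0.1 and 0.1 rad/s and distance of binder from where it was at the start of the episode below 0.04 m and angle between binder's own z axis and vertical below 0.03 rad and linear speed of binder below 0.02 m/s and distance of each of soup_can, low_tin, spice_jar from where it was at the start of the episode below 0.03 m and angle between each of soup_can, low_tin, spice_jar's own z axis and vertical below 0.1 rad); the robot touches nothing.
It fails at once if the divider is pushed over 3 N by anything of the robot but its fingers (contact force between the arm and front_face above 3 N or contact force between the arm and back_face above 3 N).
It fails at once if the divider is pinched: fingers push on both its faces at once, over 1 N each (contact force between the fingers and front_face above 1 N and contact force between the fingers and back_face above 1 N).
It fails at once if the divider is flung: it turns faster than 6 rad/s (velocity of joint divider above 6 rad/s).
It fails at once if the binder is lifted (15 mm), tipped (0.15 rad) or dragged more than 40 mm (height (world z) of binder above 0.015 m or angle between binder's own z axis and vertical above 0.15 rad or distance of binder from where it was at the start of the episode above 0.04 m).
It fails at once if the can, tin or jar is tipped, lifted or moved more than 30 mm (distance of any of soup_can, low_tin, spice_jar from where it was at the start of the episode above 0.03 m or angle between any of soup_can, low_tin, spice_jar's own z axis and vertical above 0.2 rad).
It also fails if it takes over 48 s, if anything falls off the work surface, if the arm or the gripper's body presses on something with over 40 N, if the wrist force passes 120 N, or if a joint passes its speed limit or range.

## Robot

A 6-joint arm with a two-finger parallel gripper is mounted at the origin on the work surface. World frame = base frame: x ahead of the robot, y to its left, z up, the work surface at z = 0. Lengths are in m, angles in rad, forces in N, time in s.
With the tool pointing down it reaches from about 0.15 to 0.775 m from the base axis. Payload 6.1 kg.
Tool frame: the origin (TCP) lies midway between the tips of the shut fingers; the grasp point (between the pads) lies 19 mm behind it; z points along the fingers, y is the line along which they close (so a half turn about z gives the same grasp; the last joint's range is limited). The gripper opens to 85 mm and grips with 20 to 120 N. Pads are 22 mm wide; open, the fingers measure 114 mm over their backs; the gripper's body (76 mm by 85 mm) begins 54 mm behind the grasp point. The pads swing forward as they close: fully open they stand 13 mm farther back than shut.
Start: joints at [-1.114, 0.126, -0.04, 1.405, 0, 1.571], TCP at [0.232, -0.471, 0.231] pointing down, gripper open.
Joint ranges: [-2.72, 2.72], [-0.95, 1.95], [-1.27, 1.35], [-1.78, 2.02], [-1.46, 1.47], [-3.14, 3.14]. Speed limits (rad/s): [2.39, 2.39, 3.01, 3.14, 3.14, 3.14].

## Interface

Orientations are given as a unit quaternion [x, y, z, w].
In Python, from bench import ctrl, viewer, job gives the robot as it stands.
- The arm moves only by the tool servo_tool, never from a script. Its argument "motion" is a list of rows, each an object of numbers: "tx", "ty", "tz": the shift along the tool's x, y, z in m; "rx", "ry", "rz": the turn, a rotation vector about the tool's x, y, z in degrees. In form: [{"tx": .., "ty": .., "tz": .., "rx": .., "ry": .., "rz": ..}, ...]. A call has 1 to 20 rows; each row is the pose to reach, as a shift and turn from the pose commanded when the call began, along the tool's axes at that moment; what a row does not reach only later rows make up. A row lasts 1/12 s, in which the tool goes at most 41.7 mm and 7.16 degrees, less where a joint would pass 70% of its speed; a pose out of reach is approached as far as the arm can. A call with a gripper value outside its range is refused whole. "claw" is the opening, from -1 (shut) to 1 (fully open), set as the call begins (left out, the last holds). The fingers move at their own pace and stop on an object; the grip force is fixed at half the most. Time passes only in rows, so rows that repeat a pose let the fingers close. It gives the time, the measured TCP pose, the force, the opening and the grip force at its end, in the units of the state.
- ctrl.sense(): the state, without advancing time (a new reading comes with each control period).
- viewer.grab_frame(name): name is "scene" or "top" or "wrist"; returns a dict with "color" (420x560x3 uint8, red, green, blue), "z_map" (420x560 float32, m along the optical axis (not along the pixel's ray), 0 where there is no reading), "fov_y" (degrees; the focal length in pixels is half the picture's height over the tangent of half this angle, whatever the lens; pixels are square), "cx", "cy" (the principal point, pixels), "rvec" (rotation vector, rad) and "tvec" (3), from world to camera coordinates, as OpenCV has them. Camera axes: x right, y down, z forward; pixel columns grow to the right and rows downward; lengths in m; the calibration is good to about 2 mm. A picture is of the moment at which its call begins.
- job.close_job(): hands the job in; it is judged then, once.
The state is a dict: "t": time; "qpos": joint angles; "dq": joint speeds; "joint_efforts": joint torques, N m; "eef_pos": TCP position; "tool_rot": TCP orientation; "contact_force": force on the tool from outside, world axes, zero at the start; "torque": the same for the moment, N m; "finger_gap": opening from 0.0 (shut) to 1.0 (fully open); "gripper_force": force on a finger pad.
Only numpy, scipy, OpenCV 4.12 (cv2) and the standard library are available. Lean on these libraries where they do the work, as an engineer would, in place of code of your own. Each camera call takes 0.05 s, during which the arm holds its last target. There are 200 camera calls.

## Working session

There is one attempt and no reset: what is moved stays moved. The work goes in short steps, Python scripts to look and compute and a tool call to move; the robot and the scene stay as the last step left them, time stands still between calls to the robot, and variables do not carry over. Pictures are saved under pics/ and viewed, at most 10 in all, crops included, and the job is handed in when it is done.

Besides the shell and the picture viewer there is one more tool, called after "Emit:" as name(argument=value, ...) on one line, values as JSON. servo_tool: Moves the arm, as the interface text tells. Its arguments: {"type":"object","properties":{"motion":{"type":"array","items":{"type":"object","properties":{"tx":{"type":"number"},"ty":{"type":"number"},"tz":{"type":"number"},"rx":{"type":"number"},"ry":{"type":"number"},"rz":{"type":"number"}}}},"claw":{"type":"number"}},"required":["motion"]}

```bash
mkdir -p pics; cat > h.py <<'E'
import numpy as np, cv2
from bench import ctrl, viewer, job
from scipy.spatial.transform import Rotation as R
def grab(n, save=None):
    f=viewer.grab_frame(n)
    if save: cv2.imwrite('pics/'+save+'.png', f['color'][:,:,::-1])
    return f
def cloud(f):
    z=f['z_map']; fl=z.shape[0]/2/np.tan(np.radians(f['fov_y'])/2)
    v,u=np.mgrid[:z.shape[0],:z.shape[1]]
    p=np.dstack([(u-f['cx'])/fl*z,(v-f['cy'])/fl*z,z])
    Rm=R.from_rotvec(np.ravel(f['rvec'])).as_matrix()
    w=(p-np.ravel(f['tvec']))@Rm
    w[z==0]=np.nan
    return w
E
python3 - <<'E'
from h import *
print(ctrl.sense())
fs={n:grab(n,n+'0') for n in('scene','top')}
np.savez('c0.npz',**{n:cloud(f) for n,f in fs.items()})
a=np.hstack([cv2.resize(fs[n]['color'],(400,300)) for n in fs]);
E
```

```text
{'t': 0.0, 'qpos': array([-1.11399626e+00,  1.26375494e-01, -4.06230511e-02,  1.40542217e+00,
       -2.48740441e-05,  1.57078914e+00]), 'dq': array([-0.00143285, -0.00092994, -0.00168837,  0.00181663, -0.00036377,
        0.00050051]), 'joint_efforts': array([ 8.26211563e-04, -4.35914791e+01,  3.52924597e+01,  1.73472724e-02,
        1.10824161e-05, -3.85068233e-06]), 'eef_pos': array([ 0.23137218, -0.47079279,  0.23052397]), 'tool_rot': array([ 9.74028767e-01,  2.26422836e-01, -1.96007778e-04, -7.88286414e-04]), 'contact_force': array([-0.1112318 , -0.41869549,  0.42254924]), 'torque': array([0.02877834, 0.02121652, 0.05143047]), 'gripper_force': 0.0, 'finger_gap': 0.9949914334496128}
```

View pics/scene0.png

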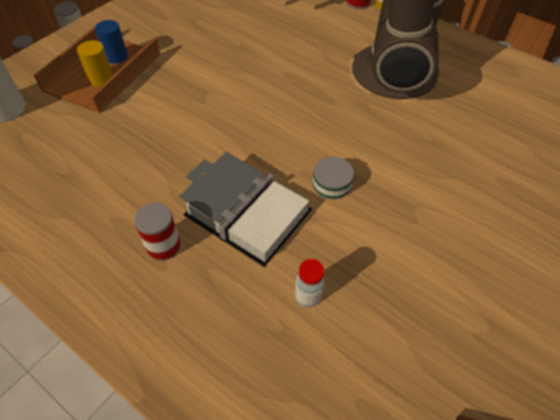

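View pics/top0.png

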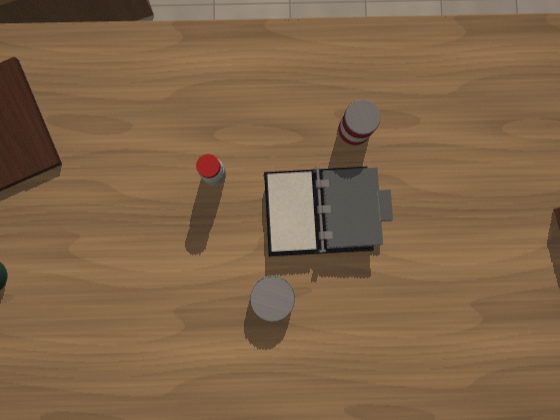

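The top view shows the pages at about (292,210), the divider at (350,208), its tab at (386,205), the can at (361,118), the tin at (272,298) and the jar at (209,167). Next I compute world positions.

```bash
python3 - <<'E'
from h import *
w=np.load('c0.npz')['top']
for n,(u,v) in dict(tab=(386,205),tabend=(390,205),div=(350,208),divnear=(332,208),divfar=(376,206),pages=(292,210),rod=(320,195),rod2=(319,180),rod3=(322,245),can=(361,115),tin=(272,298),jar=(208,165)).items():
    print(n,np.round(np.nanmedian(w[v-1:v+2,u-1:u+2].reshape(-1,3),0),4))
c=cv2.imread('pics/top0.png')
# pages rect
hsv=cv2.cvtColor(c,cv2.COLOR_BGR2HSV)
def rect(m,name):
    p=w[m]; p=p[~np.isnan(p[:,0])]
    r=cv2.minAreaRect(p[:,:2].astype(np.float32)*1000); print(name,len(p),r,np.median(p[:,2]))
roi=np.zeros(c.shape[:2],bool); roi[160:262,258:396]=1
z=w[:,:,2]
m=roi&(z>.028)&(hsv[:,:,1]<90)&(hsv[:,:,2]>130); rect(m,'pages')
m=roi&(z>.03)&(hsv[:,:,2]<110); 
p=w[m&(np.arange(560)[None]>328)]; print(len(p)); rect(m&(np.arange(560)[None]>328),'div')
A=np.c_[p[:,:2],np.ones(len(p))]; s=np.linalg.lstsq(A,p[:,2],rcond=None)[0]; print('plane',s,np.std(A@s-p[:,2]))
u=np.arange(560)[None]; rect(roi&(z>.03)&(u>383)&(u<396),'tab')
for n,(uu,vv,zt) in dict(can=(361,115,.102),tin=(272,298,.045),jar=(208,165,.105)).items():
    q=w[vv-30:vv+31,uu-30:uu+31].reshape(-1,3); q=q[abs(q[:,2]-zt)<.008]; print(n,np.round((q.min(0)+q.max(0))/2,3),len(q),np.ptp(q,axis=0))
E
```

```text
tab [ 0.5991 -0.1381  0.0487]
tabend [ 0.5992 -0.1459  0.0479]
div [ 0.5954 -0.07    0.0443]
divnear [ 0.5962 -0.0357  0.0423]
divfar [ 0.5979 -0.1194  0.047 ]
pages [0.5949 0.041  0.0345]
rod [ 0.6238 -0.0135  0.0411]
rod2 [ 0.6508 -0.0123  0.042 ]
rod3 [ 0.526  -0.0144  0.04  ]
can [ 0.7619 -0.0881  0.1   ]
tin [0.4285 0.0834 0.0432]
jar [0.6741 0.194  0.103 ]
pages 3376 ((592.972900390625, 42.48200225830078), (149.52496337890625, 85.39517211914062), 2.01051664352417) 0.034412132631428574
4332
div 4332 ((596.0755615234375, -88.48583984375), (151.89439392089844, 122.88719940185547), 0.2579818665981293) 0.045024595896933396
plane [ 0.00395655 -0.05847874  0.03777765] 0.0019281836699288478
tab 250 ((598.6016845703125, -142.18104553222656), (16.619253158569336, 60.25123596191406), 88.27088928222656) 0.04832606200151073
can [ 0.758 -0.09   0.1  ] 998 [0.06554561 0.06570955 0.01107624]
tin [0.427 0.083 0.044] 1560 [0.08259659 0.08347226 0.01378462]
jar [0.674 0.195 0.103] 443 [0.04238303 0.0423452  0.01068899]
```

```bash
cat > plan.py <<'E'
from h import *
yaw=np.radians(2.0); O=np.array([.595,-.0125,0]); X=np.array([np.cos(yaw),np.sin(yaw),0]); Y=np.array([-np.sin(yaw),np.cos(yaw),0]); Z=np.array([0,0,1.])
def pose(by,z,th):
    d=np.cos(th)*Y-np.sin(th)*Z
    return O+by*Y+z*Z, R.from_matrix(np.c_[np.cross(X,d),X,d])
def rows(targets):
    s=ctrl.sense(); p0=s['eef_pos']; R0=R.from_quat(s['tool_rot'])
    print('t',round(s['t'],2),'F',np.round(s['contact_force'],1),'by,z',np.round([(p0-O)@X,(p0-O)@Y,p0[2]],4),'d',np.round(R0.as_matrix()[:,2],3))
    for t in targets:
        p,Rm=pose(*t); v=R0.inv().apply(p-p0)*1; r=(R0.inv()*Rm).as_rotvec(degrees=True)
        print('{"tx":%.3f,"ty":%.3f,"tz":%.3f,"rx":%.1f,"ry":%.1f,"rz":%.1f}'%(*v,*r))
def contact(phi,th=None,r=.127,s=.010):   # C on the contact path
    th0=np.radians(38)
    if th is None: th=th0+max(0,(phi-np.radians(90)))*(np.radians(90)-th0)/np.radians(90)
    e=np.array([-np.cos(phi),np.sin(phi)]); n=np.array([np.sin(phi),np.cos(phi)])
    u=np.array([np.sin(th),np.cos(th)])*.011; d=np.array([np.cos(th),-np.sin(th)]); rod=np.array([0,.04])
    if phi<th: C=rod+.137*e-.0025*n-u+s*d
    else:
        h=max(u@n,-u@n); k=np.clip((phi-np.radians(60))/np.radians(60),0,1)
        C=rod+r*e-.0025*n-h*n-(1-k)*(u@e)*e-k*.008*e
    return (*C,th)
E
python3 - <<'E'
from plan import *
rows([(-.26,.15,np.radians(38))])
for a in (0,.06,.3,.6,1,1.5,2,2.5,3,3.14): print(a,np.round(contact(a),3))
E
```

```text
t 0.1 F [-0.3  0.3 -0.5] by,z [-0.3794 -0.4454  0.2306] d [-0.001  0.001 -1.   ]
{"tx":0.422,"ty":-0.014,"tz":0.081,"rx":29.7,"ry":46.0,"rz":-61.1}
0 [-0.136  0.023  0.663]
0.06 [-0.136  0.031  0.663]
0.3 [-0.131  0.063  0.663]
0.6 [-0.113  0.1    0.663]
1 [-0.077  0.137  0.663]
1.5 [-0.018  0.158  0.663]
2 [0.043 0.151 0.911]
2.5 [0.092 0.116 1.2  ]
3 [0.117 0.06  1.489]
3.14 [0.119 0.043 1.57 ]
```

Emit:
servo_tool(claw=-1, motion=[{"tx":0.422,"ty":-0.014,"tz":0.081,"rx":29.7,"ry":46,"rz":-61.1},{"tx":0.422,"ty":-0.014,"tz":0.081,"rx":29.7,"ry":46,"rz":-61.1},{"tx":0.422,"ty":-0.014,"tz":0.081,"rx":29.7,"ry":46,"rz":-61.1},{"tx":0.422,"ty":-0.014,"tz":0.081,"rx":29.7,"ry":46,"rz":-61.1},{"tx":0.422,"ty":-0.014,"tz":0.081,"rx":29.7,"ry":46,"rz":-61.1},{"tx":0.422,"ty":-0.014,"tz":0.081,"rx":29.7,"ry":46,"rz":-61.1},{"tx":0.422,"ty":-0.014,"tz":0.081,"rx":29.7,"ry":46,"rz":-61.1},{"tx":0.422,"ty":-0.014,"tz":0.081,"rx":29.7,"ry":46,"rz":-61.1},{"tx":0.422,"ty":-0.014,"tz":0.081,"rx":29.7,"ry":46,"rz":-61.1},{"tx":0.422,"ty":-0.014,"tz":0.081,"rx":29.7,"ry":46,"rz":-61.1},{"tx":0.422,"ty":-0.014,"tz":0.081,"rx":29.7,"ry":46,"rz":-61.1},{"tx":0.422,"ty":-0.014,"tz":0.081,"rx":29.7,"ry":46,"rz":-61.1},{"tx":0.422,"ty":-0.014,"tz":0.081,"rx":29.7,"ry":46,"rz":-61.1},{"tx":0.422,"ty":-0.014,"tz":0.081,"rx":29.7,"ry":46,"rz":-61.1},{"tx":0.422,"ty":-0.014,"tz":0.081,"rx":29.7,"ry":46,"rz":-61.1},{"tx":0.422,"ty":-0.014,"tz":0.081,"rx":29.7,"ry":46,"rz":-61.1},{"tx":0.422,"ty":-0.014,"tz":0.081,"rx":29.7,"ry":46,"rz":-61.1}])

```text
t: 1.52
eef_pos: [0.5993, -0.2662, 0.1472]
tool_rot: [0.628, 0.647, 0.305, -0.307]
contact_force: [0.2, 0.8, 0.2]
finger_gap: -0.002
gripper_force: 0.0
```

```bash
python3 - <<'E'
from plan import *
t=np.radians(38)
rows([(-.20,.03,t),(-.165,.020,t),(-.138,.020,t)])
print(ctrl.sense()['qpos'].round(2))
f=grab('top','top1')
w=cloud(f); q=w[170:245,325:400].reshape(-1,3); q=q[(q[:,2]>.03)&(q[:,2]<.07)&(q[:,1]<-.03)&(q[:,1]>-.15)]
r=(q-O)@Y; A=np.c_[-r,np.ones(len(r))]; print(np.linalg.lstsq(A,q[:,2],rcond=None)[0], len(q))
E
```

```text
t 1.52 F [0.2 0.8 0.2] by,z [-0.0046 -0.2537  0.1472] d [-0.014  0.78  -0.626]
{"tx":-0.058,"ty":0.003,"tz":0.115,"rx":0.8,"ry":0.7,"rz":0.1}
{"tx":-0.044,"ty":0.002,"tz":0.149,"rx":0.8,"ry":0.7,"rz":0.1}
{"tx":-0.027,"ty":0.002,"tz":0.170,"rx":0.8,"ry":0.7,"rz":0.1}
[-0.69  0.9   0.67  2.02  0.64  0.62]
[0.05731533 0.04097651] 4163
```

```bash
sed -i 's/^def pose.*/psi=np.radians(24)\ndef pose(by,z,th):\n    Xt=np.cos(psi)*X-np.sin(psi)*Y; Yt=np.cos(psi)*Y+np.sin(psi)*X/; s/d=np.cos(th)\*Y-np.sin(th)\*Z$/d=np.cos(th)*Yt-np.sin(th)*Z/; s/np.cross(X,d),X,d/np.cross(Xt,d),Xt,d/; s/th0=np.radians(38)/th0=np.radians(42)/' plan.py
python3 - <<'E'
from plan import *
t=np.radians(42)
rows([(-.20,.05,t),(-.165,.020,t),(-.138,.020,t)])
E
```

```text
t 1.57 F [ 0.1  0.2 -0. ] by,z [-0.0045 -0.2536  0.1469] d [-0.014  0.78  -0.625]
{"tx":-0.042,"ty":0.003,"tz":0.103,"rx":-17.5,"ry":-3.4,"rz":15.6}
{"tx":-0.044,"ty":0.002,"tz":0.149,"rx":-17.5,"ry":-3.4,"rz":15.6}
{"tx":-0.027,"ty":0.002,"tz":0.170,"rx":-17.5,"ry":-3.4,"rz":15.6}
```

Emit:
servo_tool(motion=[{"tx":-0.01,"ty":0.002,"tz":0.03,"rx":-8,"ry":-1.7,"rz":7},{"tx":-0.02,"ty":0.003,"tz":0.06,"rx":-17.5,"ry":-3.4,"rz":15.6},{"tx":-0.03,"ty":0.003,"tz":0.08,"rx":-17.5,"ry":-3.4,"rz":15.6},{"tx":-0.042,"ty":0.003,"tz":0.103,"rx":-17.5,"ry":-3.4,"rz":15.6},{"tx":-0.042,"ty":0.003,"tz":0.103,"rx":-17.5,"ry":-3.4,"rz":15.6},{"tx":-0.042,"ty":0.003,"tz":0.103,"rx":-17.5,"ry":-3.4,"rz":15.6},{"tx":-0.042,"ty":0.003,"tz":0.103,"rx":-17.5,"ry":-3.4,"rz":15.6}])

```text
t: 2.15
eef_pos: [0.6017, -0.2113, 0.0492]
tool_rot: [0.757, 0.512, 0.337, -0.228]
contact_force: [-0.3, -0.7, 0.9]
finger_gap: -0.003
gripper_force: 0.0
```

```bash
python3 - <<'E'
from plan import *
t=np.radians(42)
print(ctrl.sense()['qpos'].round(2))
rows([(-.20,.05,t),(-.165,.020,t),(-.137,.020,t)])
E
```

```text
[-0.67  0.59 -0.02  1.26  0.79  1.15]
t 2.15 F [-0.3 -0.7  0.9] by,z [-0.0002 -0.1989  0.0492] d [ 0.276  0.69  -0.669]
{"tx":-0.000,"ty":0.001,"tz":-0.001,"rx":-0.1,"ry":-0.0,"rz":0.1}
{"tx":-0.001,"ty":-0.013,"tz":0.043,"rx":-0.1,"ry":-0.0,"rz":0.1}
{"tx":0.016,"ty":-0.025,"tz":0.062,"rx":-0.1,"ry":-0.0,"rz":0.1}
```

Emit:
servo_tool(motion=[{"tx":-0.001,"ty":-0.007,"tz":0.022},{"tx":-0.001,"ty":-0.013,"tz":0.043},{"tx":-0.001,"ty":-0.013,"tz":0.043},{"tx":0.008,"ty":-0.019,"tz":0.053},{"tx":0.016,"ty":-0.025,"tz":0.062},{"tx":0.016,"ty":-0.025,"tz":0.062},{"tx":0.016,"ty":-0.025,"tz":0.062}])

```text
invalid input at $.motion[0]: expected keys tx, ty, tz, rx, ry, rz
```

```bash
python3 - <<'E'
from plan import *
grab('wrist','w2'); f=grab('scene','s2')
c=f['color'][120:300,130:370]; cv2.imwrite('pics/s2c.png',cv2.resize(c,(720,540),interpolation=3)[:,:,::-1])
rows([contact(a) for a in (.06,.15,.25,.35,.45,.55,.65,.75,.85,.95)])
E
```

```text
t 2.25 F [ 0.1  0.5 -0.5] by,z [ 0.0014 -0.2003  0.0493] d [ 0.277  0.689 -0.669]
{"tx":0.025,"ty":-0.027,"tz":0.055,"rx":-0.1,"ry":0.0,"rz":0.1}
{"tx":0.035,"ty":-0.027,"tz":0.048,"rx":-0.1,"ry":0.0,"rz":0.1}
{"tx":0.046,"ty":-0.028,"tz":0.040,"rx":-0.1,"ry":0.0,"rz":0.1}
{"tx":0.058,"ty":-0.030,"tz":0.034,"rx":-0.1,"ry":0.0,"rz":0.1}
{"tx":0.071,"ty":-0.032,"tz":0.029,"rx":-0.1,"ry":0.0,"rz":0.1}
{"tx":0.084,"ty":-0.035,"tz":0.025,"rx":-0.1,"ry":0.0,"rz":0.1}
{"tx":0.097,"ty":-0.038,"tz":0.023,"rx":-0.1,"ry":0.0,"rz":0.1}
{"tx":0.110,"ty":-0.041,"tz":0.021,"rx":-0.1,"ry":0.0,"rz":0.1}
{"tx":0.122,"ty":-0.045,"tz":0.021,"rx":-0.1,"ry":0.0,"rz":0.1}
{"tx":0.134,"ty":-0.049,"tz":0.023,"rx":-0.1,"ry":0.0,"rz":0.1}
```

View pics/s2c.png

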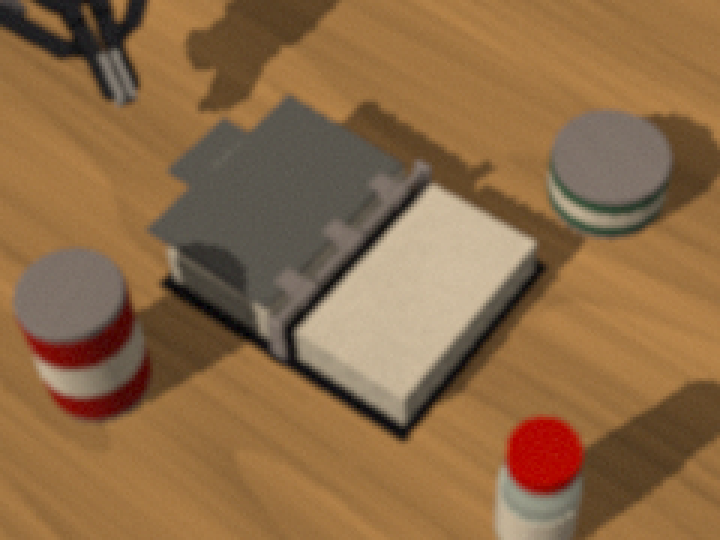

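The move was refused because all six keys are needed. The crop shows the shut fingertips at (120,95), out from the tab at (210,150), and the binder undisturbed.

Emit:
servo_tool(motion=[{"tx":-0.001,"ty":-0.007,"tz":0.022,"rx":0,"ry":0,"rz":0},{"tx":-0.001,"ty":-0.013,"tz":0.043,"rx":0,"ry":0,"rz":0},{"tx":-0.001,"ty":-0.013,"tz":0.043,"rx":0,"ry":0,"rz":0},{"tx":0.008,"ty":-0.019,"tz":0.053,"rx":0,"ry":0,"rz":0},{"tx":0.016,"ty":-0.025,"tz":0.062,"rx":0,"ry":0,"rz":0},{"tx":0.016,"ty":-0.025,"tz":0.062,"rx":0,"ry":0,"rz":0},{"tx":0.016,"ty":-0.025,"tz":0.062,"rx":0,"ry":0,"rz":0}])

```text
t: 2.83
eef_pos: [0.6011, -0.1501, 0.0186]
tool_rot: [0.757, 0.512, 0.337, -0.228]
contact_force: [-0.1, -0.5, 1.1]
finger_gap: -0.004
gripper_force: 0.0
```

```bash
python3 - <<'E'
from plan import *
f=grab('scene','s3')
c=f['color'][120:300,130:370]; cv2.imwrite('pics/s3c.png',cv2.resize(c,(720,540),interpolation=3)[:,:,::-1])
rows([contact(a) for a in (.06,.15,.25,.35,.45,.55,.65,.75,.85,.95)])
E
```

```text
t 2.88 F [0.2 0.  0.7] by,z [ 0.0013 -0.138   0.0185] d [ 0.276  0.69  -0.669]
{"tx":0.010,"ty":-0.002,"tz":-0.008,"rx":-0.1,"ry":-0.0,"rz":0.1}
{"tx":0.019,"ty":-0.002,"tz":-0.015,"rx":-0.1,"ry":-0.0,"rz":0.1}
{"tx":0.031,"ty":-0.003,"tz":-0.023,"rx":-0.1,"ry":-0.0,"rz":0.1}
{"tx":0.043,"ty":-0.005,"tz":-0.029,"rx":-0.1,"ry":-0.0,"rz":0.1}
{"tx":0.056,"ty":-0.007,"tz":-0.034,"rx":-0.1,"ry":-0.0,"rz":0.1}
{"tx":0.068,"ty":-0.009,"tz":-0.038,"rx":-0.1,"ry":-0.0,"rz":0.1}
{"tx":0.082,"ty":-0.012,"tz":-0.040,"rx":-0.1,"ry":-0.0,"rz":0.1}
{"tx":0.095,"ty":-0.016,"tz":-0.041,"rx":-0.1,"ry":-0.0,"rz":0.1}
{"tx":0.107,"ty":-0.019,"tz":-0.041,"rx":-0.1,"ry":-0.0,"rz":0.1}
{"tx":0.119,"ty":-0.023,"tz":-0.040,"rx":-0.1,"ry":-0.0,"rz":0.1}
```

View pics/s3c.png

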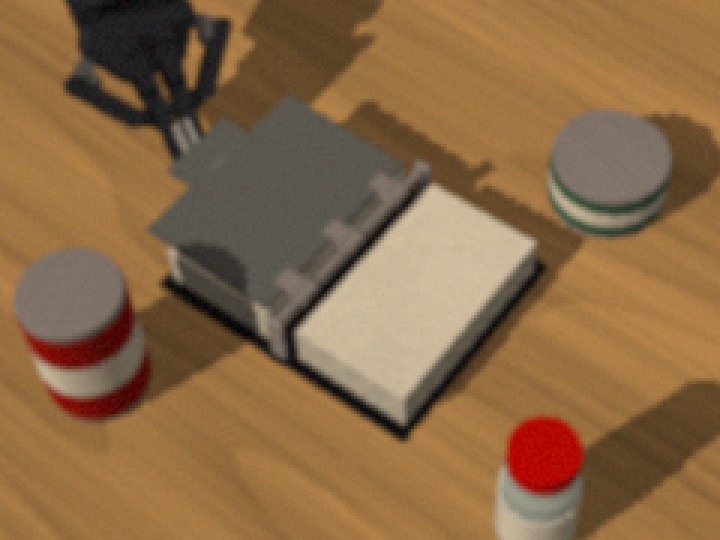

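The fingertips are now just under the outer edge of the tab, at (185,145). Next I start the lift.

Emit:
servo_tool(motion=[{"tx":0.005,"ty":-0.001,"tz":-0.004,"rx":0,"ry":0,"rz":0},{"tx":0.01,"ty":-0.002,"tz":-0.008,"rx":0,"ry":0,"rz":0},{"tx":0.014,"ty":-0.002,"tz":-0.012,"rx":0,"ry":0,"rz":0},{"tx":0.019,"ty":-0.002,"tz":-0.015,"rx":0,"ry":0,"rz":0},{"tx":0.025,"ty":-0.003,"tz":-0.019,"rx":0,"ry":0,"rz":0},{"tx":0.031,"ty":-0.003,"tz":-0.023,"rx":0,"ry":0,"rz":0},{"tx":0.037,"ty":-0.004,"tz":-0.026,"rx":0,"ry":0,"rz":0},{"tx":0.043,"ty":-0.005,"tz":-0.029,"rx":0,"ry":0,"rz":0},{"tx":0.05,"ty":-0.006,"tz":-0.032,"rx":0,"ry":0,"rz":0},{"tx":0.056,"ty":-0.007,"tz":-0.034,"rx":0,"ry":0,"rz":0}])

```text
t: 3.72
eef_pos: [0.5982, -0.1351, 0.0829]
tool_rot: [0.757, 0.511, 0.337, -0.229]
contact_force: [-0.4, -2.3, -1.0]
finger_gap: 0.003
gripper_force: 0.8
```

```bash
cat >> plan.py <<'E'
def phi_est():
    w=cloud(grab('top')).reshape(-1,3); w2=cloud(grab('scene')).reshape(-1,3)
    for n,q in(('top',w),('scene',w2)):
        q=q[~np.isnan(q[:,0])]; d=q-O; bx=d@X; by=d@Y
        m=(abs(bx)<.075)&(abs(bx)>.035)&(np.hypot(by,q[:,2]-.04)<.113)&(np.hypot(by,q[:,2]-.04)>.05)&(q[:,2]>.046)
        a=np.arctan2(q[m,2]-.04,-by[m]); print(n,m.sum(),'phi pct',np.round(np.percentile(a,[10,50,90]),3) if m.any() else None)
E
python3 - <<'E'
from plan import *
phi_est(); print(ctrl.sense()['qpos'].round(2))
rows([contact(a) for a in np.arange(.55,1.5,.1)])
E
```

```text
top 1410 phi pct [0.457 0.486 0.514]
scene 1159 phi pct [0.49  0.514 0.544]
[-0.58  0.46 -0.15  1.18  0.82  1.28]
t 3.82 F [ 0.3  1.2 -0.2] by,z [-0.0008 -0.1224  0.0834] d [ 0.276  0.691 -0.668]
{"tx":0.011,"ty":-0.001,"tz":-0.004,"rx":-0.2,"ry":-0.1,"rz":0.0}
{"tx":0.024,"ty":-0.004,"tz":-0.007,"rx":-0.2,"ry":-0.1,"rz":0.0}
{"tx":0.037,"ty":-0.008,"tz":-0.008,"rx":-0.2,"ry":-0.1,"rz":0.0}
{"tx":0.050,"ty":-0.011,"tz":-0.008,"rx":-0.2,"ry":-0.1,"rz":0.0}
{"tx":0.062,"ty":-0.015,"tz":-0.007,"rx":-0.2,"ry":-0.1,"rz":0.0}
{"tx":0.073,"ty":-0.019,"tz":-0.004,"rx":-0.2,"ry":-0.1,"rz":0.0}
{"tx":0.084,"ty":-0.024,"tz":-0.000,"rx":-0.2,"ry":-0.1,"rz":0.0}
{"tx":0.095,"ty":-0.029,"tz":0.005,"rx":-0.2,"ry":-0.1,"rz":0.0}
{"tx":0.105,"ty":-0.034,"tz":0.010,"rx":-0.2,"ry":-0.1,"rz":0.0}
{"tx":0.115,"ty":-0.039,"tz":0.017,"rx":-0.2,"ry":-0.1,"rz":0.0}
```

Emit:
servo_tool(motion=[{"tx":0.006,"ty":-0.001,"tz":-0.002,"rx":0,"ry":0,"rz":0},{"tx":0.011,"ty":-0.001,"tz":-0.004,"rx":0,"ry":0,"rz":0},{"tx":0.018,"ty":-0.003,"tz":-0.006,"rx":0,"ry":0,"rz":0},{"tx":0.024,"ty":-0.004,"tz":-0.007,"rx":0,"ry":0,"rz":0},{"tx":0.031,"ty":-0.006,"tz":-0.008,"rx":0,"ry":0,"rz":0},{"tx":0.037,"ty":-0.008,"tz":-0.008,"rx":0,"ry":0,"rz":0},{"tx":0.044,"ty":-0.01,"tz":-0.008,"rx":0,"ry":0,"rz":0},{"tx":0.05,"ty":-0.011,"tz":-0.008,"rx":0,"ry":0,"rz":0},{"tx":0.056,"ty":-0.013,"tz":-0.008,"rx":0,"ry":0,"rz":0},{"tx":0.062,"ty":-0.015,"tz":-0.007,"rx":0,"ry":0,"rz":0},{"tx":0.068,"ty":-0.017,"tz":-0.006,"rx":0,"ry":0,"rz":0},{"tx":0.073,"ty":-0.019,"tz":-0.004,"rx":0,"ry":0,"rz":0}])

```text
t: 4.82
eef_pos: [0.5978, -0.0853, 0.1395]
tool_rot: [0.757, 0.511, 0.337, -0.229]
contact_force: [-0.6, -1.0, 0.0]
finger_gap: 0.002
gripper_force: 0.5
```

```bash
python3 - <<'E'
from plan import *
phi_est(); print(ctrl.sense()['qpos'].round(2))
rows([contact(a) for a in np.arange(1.05,2.01,.1)])
E
```

```text
top 1009 phi pct [1.051 1.07  1.092]
scene 1128 phi pct [1.074 1.097 1.127]
[-0.51  0.35 -0.18  1.19  0.83  1.38]
t 4.92 F [ 0.8 -0.6 -0.8] by,z [ 0.0003 -0.0725  0.1397] d [ 0.275  0.691 -0.668]
{"tx":0.001,"ty":-0.000,"tz":-0.001,"rx":-0.2,"ry":-0.1,"rz":0.0}
{"tx":0.012,"ty":-0.005,"tz":0.003,"rx":-0.2,"ry":-0.1,"rz":0.0}
{"tx":0.022,"ty":-0.009,"tz":0.008,"rx":-0.2,"ry":-0.1,"rz":0.0}
{"tx":0.032,"ty":-0.014,"tz":0.014,"rx":-0.2,"ry":-0.1,"rz":0.0}
{"tx":0.042,"ty":-0.019,"tz":0.020,"rx":-0.2,"ry":-0.1,"rz":0.0}
{"tx":0.051,"ty":-0.025,"tz":0.028,"rx":-0.2,"ry":-0.1,"rz":0.0}
{"tx":0.059,"ty":-0.030,"tz":0.036,"rx":-0.2,"ry":-2.5,"rz":0.0}
{"tx":0.066,"ty":-0.034,"tz":0.045,"rx":-0.2,"ry":-5.5,"rz":0.0}
{"tx":0.072,"ty":-0.039,"tz":0.055,"rx":-0.2,"ry":-8.6,"rz":0.0}
{"tx":0.077,"ty":-0.044,"tz":0.065,"rx":-0.2,"ry":-11.7,"rz":0.0}
```

Emit:
servo_tool(motion=[{"tx":0.006,"ty":-0.002,"tz":0.001,"rx":0,"ry":0,"rz":0},{"tx":0.012,"ty":-0.005,"tz":0.003,"rx":0,"ry":0,"rz":0},{"tx":0.017,"ty":-0.007,"tz":0.006,"rx":0,"ry":0,"rz":0},{"tx":0.022,"ty":-0.009,"tz":0.008,"rx":0,"ry":0,"rz":0},{"tx":0.027,"ty":-0.012,"tz":0.011,"rx":0,"ry":0,"rz":0},{"tx":0.032,"ty":-0.014,"tz":0.014,"rx":0,"ry":0,"rz":0},{"tx":0.037,"ty":-0.017,"tz":0.017,"rx":0,"ry":0,"rz":0},{"tx":0.042,"ty":-0.019,"tz":0.02,"rx":0,"ry":0,"rz":0},{"tx":0.047,"ty":-0.022,"tz":0.024,"rx":0,"ry":0,"rz":0},{"tx":0.051,"ty":-0.025,"tz":0.028,"rx":0,"ry":0,"rz":0},{"tx":0.055,"ty":-0.028,"tz":0.032,"rx":0,"ry":-1.2,"rz":0},{"tx":0.059,"ty":-0.03,"tz":0.036,"rx":0,"ry":-2.5,"rz":0},{"tx":0.063,"ty":-0.032,"tz":0.04,"rx":0,"ry":-4,"rz":0},{"tx":0.066,"ty":-0.034,"tz":0.045,"rx":0,"ry":-5.5,"rz":0},{"tx":0.069,"ty":-0.037,"tz":0.05,"rx":0,"ry":-7,"rz":0},{"tx":0.072,"ty":-0.039,"tz":0.055,"rx":0,"ry":-8.6,"rz":0},{"tx":0.075,"ty":-0.042,"tz":0.06,"rx":0,"ry":-10,"rz":0},{"tx":0.077,"ty":-0.044,"tz":0.065,"rx":0,"ry":-11.7,"rz":0}])

```text
t: 6.42
eef_pos: [0.5939, 0.024, 0.153]
tool_rot: [0.787, 0.532, 0.257, -0.176]
contact_force: [-0.3, -1.4, 1.1]
finger_gap: 0.003
gripper_force: 0.3
```

```bash
python3 - <<'E'
from plan import *
phi_est(); print(ctrl.sense()['qpos'].round(2))
rows([contact(a) for a in np.arange(1.95,2.9,.1)])
f=grab('scene'); cv2.imwrite('pics/s4c.png',cv2.resize(f['color'][80:300,110:390],(700,550),interpolation=3)[:,:,::-1])
E
```

```text
top 527 phi pct [1.924 1.936 1.954]
scene 150 phi pct [1.971 2.    2.023]
[-0.26  0.18 -0.28  1.02  0.63  1.73]
t 6.52 F [ 0.5 -0.5 -0.4] by,z [0.0004 0.0373 0.1536] d [ 0.218  0.551 -0.805]
{"tx":-0.001,"ty":0.000,"tz":-0.001,"rx":-0.2,"ry":0.0,"rz":0.1}
{"tx":0.005,"ty":-0.005,"tz":0.009,"rx":-0.2,"ry":-3.0,"rz":0.1}
{"tx":0.010,"ty":-0.009,"tz":0.020,"rx":-0.2,"ry":-6.1,"rz":0.1}
{"tx":0.014,"ty":-0.013,"tz":0.031,"rx":-0.2,"ry":-9.1,"rz":0.2}
{"tx":0.016,"ty":-0.017,"tz":0.042,"rx":-0.2,"ry":-12.2,"rz":0.2}
{"tx":0.017,"ty":-0.021,"tz":0.054,"rx":-0.2,"ry":-15.2,"rz":0.2}
{"tx":0.018,"ty":-0.024,"tz":0.066,"rx":-0.2,"ry":-18.3,"rz":0.2}
{"tx":0.016,"ty":-0.027,"tz":0.078,"rx":-0.2,"ry":-21.4,"rz":0.2}
{"tx":0.014,"ty":-0.029,"tz":0.090,"rx":-0.2,"ry":-24.4,"rz":0.2}
{"tx":0.011,"ty":-0.031,"tz":0.102,"rx":-0.2,"ry":-27.5,"rz":0.2}
```

View pics/s4c.png

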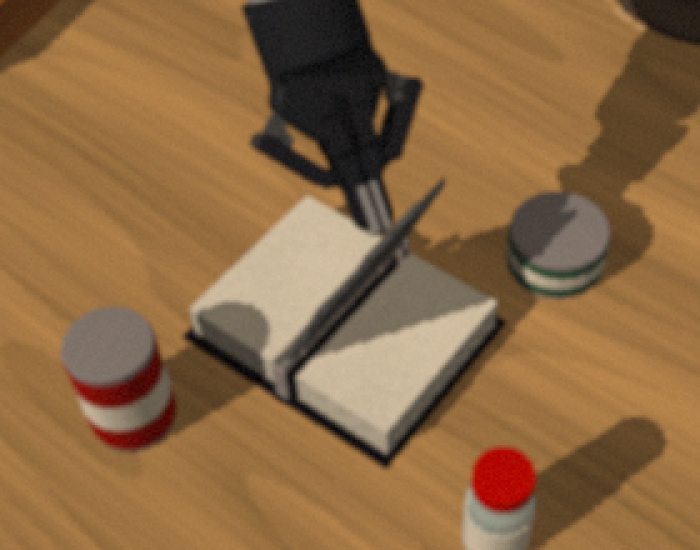

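The divider is past upright, seen almost edge-on from (285,365) to (440,185), with the fingers behind it at (380,220). I keep pushing it over.

Emit:
servo_tool(motion=[{"tx":0.002,"ty":-0.002,"tz":0.004,"rx":0,"ry":-1.5,"rz":0},{"tx":0.005,"ty":-0.005,"tz":0.009,"rx":0,"ry":-3,"rz":0},{"tx":0.008,"ty":-0.007,"tz":0.015,"rx":0,"ry":-4.5,"rz":0},{"tx":0.01,"ty":-0.009,"tz":0.02,"rx":0,"ry":-6,"rz":0},{"tx":0.012,"ty":-0.011,"tz":0.026,"rx":0,"ry":-7.5,"rz":0},{"tx":0.014,"ty":-0.013,"tz":0.031,"rx":0,"ry":-9,"rz":0},{"tx":0.015,"ty":-0.015,"tz":0.037,"rx":0,"ry":-10.5,"rz":0},{"tx":0.016,"ty":-0.017,"tz":0.042,"rx":0,"ry":-12,"rz":0},{"tx":0.017,"ty":-0.019,"tz":0.048,"rx":0,"ry":-13.6,"rz":0},{"tx":0.017,"ty":-0.021,"tz":0.054,"rx":0,"ry":-15.2,"rz":0},{"tx":0.018,"ty":-0.023,"tz":0.06,"rx":0,"ry":-16.8,"rz":0},{"tx":0.018,"ty":-0.024,"tz":0.066,"rx":0,"ry":-18.3,"rz":0},{"tx":0.017,"ty":-0.026,"tz":0.072,"rx":0,"ry":-19.8,"rz":0},{"tx":0.016,"ty":-0.027,"tz":0.078,"rx":0,"ry":-21.4,"rz":0},{"tx":0.015,"ty":-0.028,"tz":0.084,"rx":0,"ry":-22.9,"rz":0},{"tx":0.014,"ty":-0.029,"tz":0.09,"rx":0,"ry":-24.4,"rz":0},{"tx":0.013,"ty":-0.03,"tz":0.096,"rx":0,"ry":-26,"rz":0},{"tx":0.011,"ty":-0.031,"tz":0.102,"rx":0,"ry":-27.5,"rz":0}])

```text
t: 8.07
eef_pos: [0.5909, 0.099, 0.0769]
tool_rot: [0.826, 0.558, 0.063, -0.044]
contact_force: [-0.0, -1.1, 0.2]
finger_gap: -0.002
gripper_force: 0.2
```

```bash
python3 - <<'E'
from plan import *
phi_est()
c=contact(3.14)
rows([contact(a) for a in (2.85,2.95,3.05,3.14)]+[(c[0],c[1]-.003,c[2])])
E
```

```text
top 0 phi pct None
scene 569 phi pct [2.825 2.846 2.862]
t 8.17 F [-1.   1.1  0.1] by,z [-0.0007  0.1123  0.076 ] d [ 0.052  0.144 -0.988]
{"tx":0.001,"ty":0.000,"tz":-0.002,"rx":-0.3,"ry":0.1,"rz":0.1}
{"tx":0.002,"ty":-0.001,"tz":0.010,"rx":-0.3,"ry":-2.9,"rz":0.1}
{"tx":0.002,"ty":-0.002,"tz":0.023,"rx":-0.3,"ry":-6.0,"rz":0.2}
{"tx":0.001,"ty":-0.002,"tz":0.034,"rx":-0.3,"ry":-8.7,"rz":0.2}
{"tx":0.001,"ty":-0.002,"tz":0.037,"rx":-0.3,"ry":-8.7,"rz":0.2}
```

Emit:
servo_tool(motion=[{"tx":-0.002,"ty":0,"tz":0.003,"rx":0,"ry":-1.5,"rz":0},{"tx":-0.004,"ty":0,"tz":0.007,"rx":0,"ry":-3,"rz":0},{"tx":-0.007,"ty":-0.001,"tz":0.013,"rx":0,"ry":-4.5,"rz":0},{"tx":-0.01,"ty":-0.001,"tz":0.019,"rx":0,"ry":-6,"rz":0},{"tx":-0.013,"ty":-0.002,"tz":0.025,"rx":0,"ry":-7.5,"rz":0},{"tx":-0.016,"ty":-0.002,"tz":0.03,"rx":0,"ry":-8.7,"rz":0},{"tx":-0.018,"ty":-0.002,"tz":0.033,"rx":0,"ry":-8.7,"rz":0},{"tx":-0.018,"ty":-0.002,"tz":0.035,"rx":0,"ry":-8.7,"rz":0},{"tx":-0.018,"ty":-0.002,"tz":0.035,"rx":0,"ry":-8.7,"rz":0}])

```text
t: 8.92
eef_pos: [0.5843, 0.0892, 0.0422]
tool_rot: [0.828, 0.56, 0.001, -0.002]
contact_force: [-6.1, 1.1, 16.6]
finger_gap: -0.001
gripper_force: 8.4
```

```bash
cat >> plan.py <<'E'
def flat():
    for n in('top','scene'):
        q=cloud(grab(n)).reshape(-1,3); q=q[~np.isnan(q[:,0])]; d=q-O; bx=d@X; by=d@Y
        m=(abs(bx)<.07)&(abs(bx)>.03)&(by>.02)&(by<.112)&(q[:,2]>.03)&(q[:,2]<.08)
        A=np.c_[by[m],np.ones(m.sum())]; s=np.linalg.lstsq(A,q[m,2],rcond=None)[0]; print(n,m.sum(),'slope,z0',s.round(4),'at .1',(s@[.1,1]).round(4))
E
python3 - <<'E'
from plan import *
rows([]); flat()
E
```

```text
t 8.92 F [-6.1  1.1 16.6] by,z [-0.0071  0.102   0.0422] d [-0.001  0.005 -1.   ]
top 0 slope,z0 [0. 0.] at .1 0.0
scene 950 slope,z0 [-0.0029  0.0424] at .1 0.0421
```

The divider is down: it takes 16.6 N and the plate slope is near zero. Now I retreat straight up.

Emit:
servo_tool(motion=[{"tx":0,"ty":0,"tz":-0.01,"rx":0,"ry":0,"rz":0},{"tx":0,"ty":0,"tz":-0.03,"rx":0,"ry":0,"rz":0},{"tx":0,"ty":0,"tz":-0.06,"rx":0,"ry":0,"rz":0},{"tx":0,"ty":0,"tz":-0.09,"rx":0,"ry":0,"rz":0},{"tx":0,"ty":0,"tz":-0.12,"rx":0,"ry":0,"rz":0},{"tx":-0.03,"ty":-0.0,"tz":-0.15,"rx":0,"ry":0,"rz":0},{"tx":-0.06,"ty":-0.0,"tz":-0.17,"rx":0,"ry":0,"rz":0},{"tx":-0.1,"ty":0,"tz":-0.18,"rx":0,"ry":0,"rz":0},{"tx":-0.14,"ty":0,"tz":-0.18,"rx":0,"ry":0,"rz":0},{"tx":-0.18,"ty":0,"tz":-0.18,"rx":0,"ry":0,"rz":0},{"tx":-0.18,"ty":0,"tz":-0.18,"rx":0,"ry":0,"rz":0},{"tx":-0.18,"ty":0,"tz":-0.18,"rx":0,"ry":0,"rz":0}])

```text
t: 10.02
eef_pos: [0.5169, -0.0812, 0.2197]
tool_rot: [0.83, 0.558, 0.0, -0.002]
contact_force: [0.1, 0.3, -0.6]
finger_gap: -0.002
gripper_force: 0.0
```

```bash
python3 - <<'E'
from plan import *
rows([]); flat()
f=grab('scene'); cv2.imwrite('pics/s5c.png',cv2.resize(f['color'][80:320,90:410],(720,540),interpolation=3)[:,:,::-1])
E
```

```text
t 10.02 F [ 0.1  0.3 -0.6] by,z [-0.0805 -0.0659  0.2197] d [-0.002  0.003 -1.   ]
top 1987 slope,z0 [0.0017 0.0409] at .1 0.041
scene 1595 slope,z0 [0.0014 0.0422] at .1 0.0424
```

View pics/s5c.png

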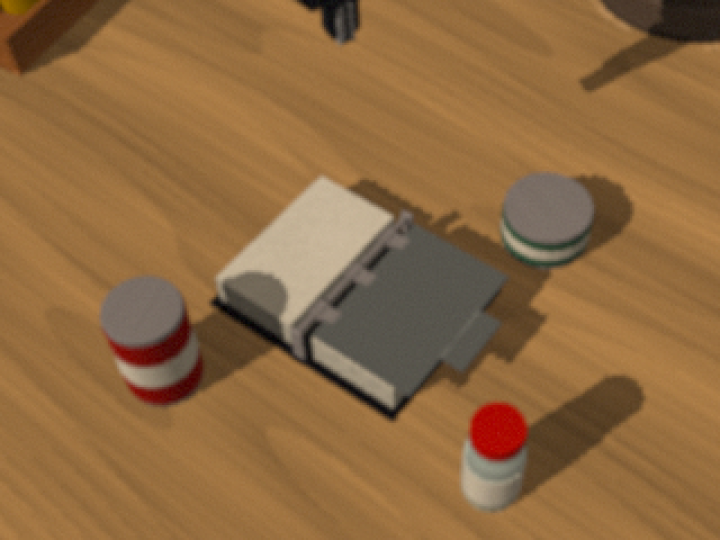

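The divider lies flat on the other side with its tab at (470,340). The can, tin and jar stand where they were, and the gripper is clear at (340,20).

```bash
python3 -c "
from bench import job
print(job.close_job())"
```

```text
the job is handed in; nothing more can be done
None
```

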